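Seat the mixing jar and hold the run plunger

ROBOT

A 6-joint arm with a two-finger parallel gripper is mounted at the origin on the work surface. World frame = base frame: x ahead of the robot, y to its left, z up, the work surface at z = 0. Lengths are in m, angles in degrees, forces in N, time in s.
With the tool pointing down it reaches from about 0.35 to 0.875 m from the base axis. Payload 4.2 kg.
Tool frame: the origin (TCP) lies on the centre line of the jaws, within the pads' length; the fingertips stand 19 mm ahead of it and the grasp point (between the pads) is the TCP; x points along the fingers, y is the direction in which the jaws open and shut, and the axes are right-handed (so a half turn about x gives the same grasp; the last joint's range is limited). The gripper opens to 87 mm and grips with 3 to 60 N. Pads are 19 mm wide; open, the fingers measure 117 mm over their backs; the gripper's body (75 mm by 190 mm) begins 51 mm behind the grasp point.
Start: joints at [-59.439, 22.042, 0.453, 0, -68.411, -14.817], TCP at [0.17, -0.602, 0.242] pointing down, gripper open.
Joint ranges: [-179.83, 179.83], [-69.29, 118.12], [-61.27, 80.66], [-181.25, 117.63], [-171.15, -9.14], [-177.46, 177.46]. Speed limits (degrees/s): [159.86, 159.86, 180, 180, 180, 180].

INTERFACE

Orientations are given as a 3x3 rotation matrix whose columns are the frame's x, y, z axes.
In Python, from station import r, viewer, job, spotter gives the robot as it stands.
- The arm moves only by the tool play_rows, never from a script. Its argument "commands" is a list of rows, each an object of numbers: "fingers": the gripper command: -1 is fully open, 1 is shut, values between are in proportion; "tx", "ty", "tz": the shift along the tool's x, y, z normalised to -1 to 1, where 1 is 750 mm; "ax", "ay", "az": the turn, a rotation vector about the tool's x, y, z normalised to -1 to 1, where 1 is pi rad. In form: [{"fingers": .., "tx": .., "ty": .., "tz": .., "ax": .., "ay": .., "az": ..}, ...]. A call has 1 to 5 rows; each row is the pose to reach, as a shift and turn from the pose commanded when the call began, along the tool's axes at that moment, turning the shorter way round; what a row does not reach only later rows make up. A row lasts 1/12 s, in which the tool goes at most 41.7 mm and 7.16 degrees, less where a joint would pass 70% of its speed; a pose out of reach is approached as far as the arm can. A call with a number of a shift or a turn outside -1 to 1 is refused whole. A call with a gripper value outside its range is refused whole. The fingers move at their own pace and stop on an object; the grip force is fixed at half the most. Time passes only in rows, so rows that repeat a pose let the fingers close. It gives the time, the measured TCP pose, the force and the opening at its end, in the units of the state.
- r.sense(): the state, without advancing time (a new reading comes with each control period).
- viewer.capture(name): name is "scene" or "top" or "wrist"; returns a dict with "image" (400x640x3 uint8, red, green, blue), "fx", "fy", "cx", "cy" (pixels), "R" (3x3) and "t" (3): a world point X has camera coordinates R X + t; the wrist camera has in their place "mount" (4x4, takes a point from camera to tool coordinates, whose origin is the TCP and whose axes are the tool frame's). Camera axes: x right, y down, z forward; pixel columns grow to the right and rows downward; lengths in m; the calibration is good to about 2 mm. A picture is of the moment at which its call begins: read the wrist's pose just before it. There is no depth.
- job.finish_job(): hands the job in, once; it reports no verdict.
Trained networks look in a picture, given as the dict that the camera call returned (one of the last four; its "shot" number tells which), for a name from the list of things; names that differ only in an ending like _2 or _b are one class to them, and where a whole thing is asked for, a point or a joint stands for the part that bears it (a point fixed in the world has none). Each returns a list of dicts, best first, with "score" (0 to 1); they miss things now and then, are a little off and sometimes report something else, mostly with a low value. They report only what shows in the picture. A call takes as long as a camera call.
- spotter.find_in(name, picture): "uv" ([column, row] in pixels, amid what is visible of it).
- spotter.silhouettes(name, picture): "region" (400x640 bool, what is visible of it) and "uv" ([column, row] in pixels, amid what is visible of it).
The state is a dict: "time_s": time; "joints": joint angles; "joint_velocities": joint speeds; "effort": joint torques, N m; "tcp_pos": TCP position; "ee_rot": TCP orientation; "wrist_force": force on the tool from outside, world axes, zero at the start; "moment": the same for the moment, N m; "gripper_width": opening from 0.0 (shut) to 1.0 (fully open).
Only numpy, scipy, OpenCV 4.12 (cv2) and the standard library are available. Lean on these libraries where they do the work, as an engineer would, in place of code of your own. Each camera call takes 0.05 s, during which the arm holds its last target. There are 200 camera calls.

TASK

Put the blue-lidded mixing jar on the mixer so that both holes of its metal foot drop over the two steel pegs and the foot lies flat on the deck, and let go of the jar. Only then press the round run plunger straight down with the fingers until its white band has gone into the collar and about half of the green band still shows (15 mm of travel), never so far that the red band starts to sink in, and finish while still holding it there with the fingers. Leave the sprayer, the meter and the vial where they are.

Things in the scene. Friction and masses are not known exactly. Their poses are not given: they have to be found in the camera images.
- jar: Loose mixing jar, about 0.4 kg, upright on the table; origin: centre of its underside, z up. Dark steel foot plate 60 (x) by 130 (y) by 8 mm thick with two 13 mm through holes at y = +48 and -48 mm; glass drum 58 mm wide up to z = 48; blue lid 64 mm wide up to 58; blue bar knob 24 (x) by 50 (y) mm from z = 58 to 86. A half turn leaves it the same: seat it either way.
- jar_knob (a point): Centre of the jar's bar knob, 72 mm above the jar's underside, the point to grip (across its 24 mm width, along the jar's x).
- mixer: Fixed grey bench mixer: deck 150 (x) by 280 (y) mm, its top 45 mm above the origin, which is the centre of its underside, on the table; z up. At y = +22 and +118 mm stand two steel pegs, 9 mm thick, 18 mm tall, the upper 7 mm tapered to 3 mm. At y = -70 mm is the plunger in a black collar, 44 to 52 mm wide, 15 mm tall.
- mixer_seat (a point): Point on the deck's top midway between the pegs (mixer x = 0, y = +70 mm, z = 45 mm): where the centre of the jar's underside belongs. Axes as the mixer's: the pegs lie along y, 48 mm to each side.
- plunger_top (a point): Centre of the top of the plunger's black flat cap (36 mm in diameter, 8 mm thick); 94 mm above the table at rest, and sinks as it is pressed.
- plunger (a joint): Downward travel of the sprung run plunger, m: 0 at rest, 0.026 at the bottom stop. At rest it shows above its collar, from below: a white band 10 mm high, a green one 10 mm, a red one 6 mm, and the black cap. The spring takes about 3 N to start and 0.4 N more per mm: about 9 N at 15 mm. It springs back when let go.
- sprayer: Bystander: loose yellow spray bottle with blue and white head, 94 mm in diameter, 202 mm tall; origin: centre of its underside.
- meter: Bystander: loose black handheld meter lying flat, 85 by 150 by 30 mm; origin: centre of its underside.
- vial: Bystander: loose amber sample vial with green cap, 30 mm in diameter, 65 mm tall; origin: centre of its underside.

How it is judged:
By the outcome, as a careful person would: the job done as asked, in the order asked, and still so for the second after the job is handed in, while the arm keeps its last pose, push and grip.
It also fails if it takes over 51 s, if anything falls off the work surface, if the arm or the gripper's body presses on something with over 40 N, if the wrist force passes 120 N, or if a joint passes its speed limit or range.

## Working session

There is one attempt and no reset: what is moved stays moved. The work goes in short steps, Python scripts to look and compute and a tool call to move; the robot and the scene stay as the last step left them, time stands still between calls to the robot, and variables do not carry over. Pictures are saved under pics/ and viewed, about 8 in all and at most 12, crops included, and the job is handed in when it is done.

Besides the shell and the picture viewer there is one more tool, called in YAML: its name, and indented under it one key for each argument. play_rows: Moves the arm, as the interface text tells. Its arguments: {"type":"object","properties":{"commands":{"type":"array"}},"required":["commands"]}

```bash
mkdir -p pics; python3 - <<'E'
from station import r, viewer, job, spotter
import cv2, numpy as np
s=r.sense(); print(s['time_s'],s['tcp_pos'],s['ee_rot'],s['gripper_width'])
for n in ("scene","top"):
    c=viewer.capture(n); cv2.imwrite(f'pics/{n}0.png',c['image'][:,:,::-1])
    print(n,c['fx'],c['fy'],c['cx'],c['cy'],np.round(c['R'],4).tolist(),np.round(c['t'],4).tolist())
    for o in ("jar","jar_knob","mixer","plunger","plunger_top","sprayer","meter","vial"):
        print(o,[(np.round(d['uv'],1).tolist(),round(d['score'],2)) for d in spotter.find_in(o,c)[:2]])
E
```

```text
0.0 [ 0.16944885 -0.60100228  0.24045512] [[-6.76038975e-04 -2.71139245e-01  9.62539897e-01]
 [ 2.08209723e-03  9.62537649e-01  2.71140074e-01]
 [-9.99997604e-01  2.18740292e-03 -8.61746938e-05]] 0.9996679536948411
scene 458.88484301304175 458.88484301304175 321.0882082911545 199.35882447801205 [[-0.3527, 0.9357, 0.0057], [0.7654, 0.292, -0.5735], [-0.5383, -0.1979, -0.8192]] [0.1434, -0.4681, 1.4268]
jar [([243.2, 150.2], 0.89), ([294.5, 267.8], 0.36)]
jar_knob [([241.9, 151.9], 0.63)]
mixer [([363.0, 190.3], 0.56), ([293.2, 268.1], 0.5)]
plunger [([339.0, 160.3], 0.53)]
plunger_top [([337.2, 165.6], 0.65)]
sprayer [([483.2, 254.6], 0.71), ([336.2, 162.0], 0.56)]
meter [([295.0, 267.6], 0.82)]
vial [([214.8, 226.6], 0.7)]
top 453.6254723664236 453.6254723664236 316.1692462758591 193.02453287733888 [[-0.0268, -0.9993, -0.0254], [-0.9943, 0.0293, -0.1029], [0.1036, 0.0225, -0.9944]] [0.1312, 0.6346, 1.1665]
jar [([424.8, 234.7], 0.6)]
jar_knob [([427.2, 236.5], 0.86)]
mixer [([303.5, 230.5], 0.67)]
plunger [([425.9, 236.0], 0.65), ([330.0, 239.5], 0.61)]
plunger_top [([328.5, 239.2], 0.53)]
sprayer [([193.5, 187.0], 0.6)]
meter [([329.0, 142.9], 0.58), ([192.2, 188.2], 0.38)]
vial [([405.5, 150.2], 0.69)]
```

View pics/scene0.png

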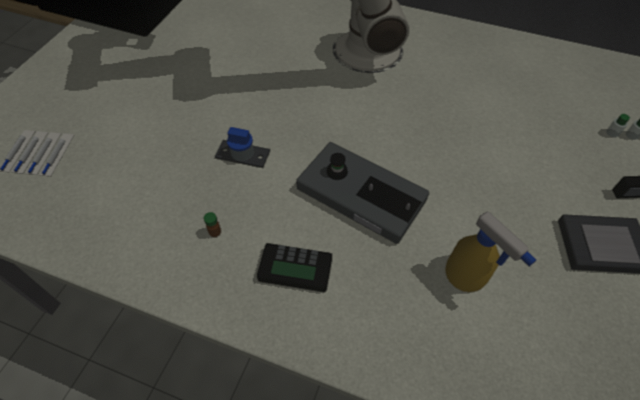

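View pics/top0.png

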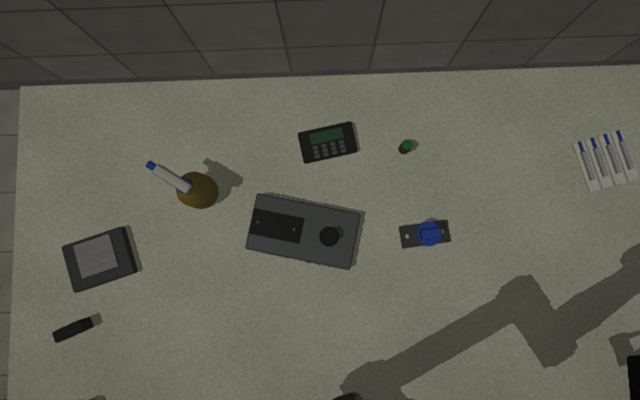

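Scene: the jar is at (240,148), the mixer at (362,190) with pegs at about (372,186) and (408,206), and the plunger at (337,163). Top: the jar is at (428,234), the pegs at about (258,222) and (294,229), and the plunger at (330,237).

```bash
cat > h.py <<'E'
from station import r, viewer, job, spotter
import cv2, numpy as np
np.set_printoptions(precision=4,suppress=True)
def wcam(c,s):
    """world->cam R,t for any camera"""
    if 'mount' not in c: return np.array(c['R']),np.array(c['t'])
    T=np.eye(4);T[:3,:3]=s['ee_rot'];T[:3,3]=s['tcp_pos']
    I=np.linalg.inv(T@np.array(c['mount']));return I[:3,:3],I[:3,3]
def back(c,R,t,uv,z):
    d=R.T@np.array([(uv[0]-c['cx'])/c['fx'],(uv[1]-c['cy'])/c['fy'],1.]);o=-R.T@t
    return o+d*(z-o[2])/d[2]
def proj(c,R,t,X):
    p=np.atleast_2d(X)@R.T+t
    return np.c_[c['fx']*p[:,0]/p[:,2]+c['cx'],c['fy']*p[:,1]/p[:,2]+c['cy']]
def cmd(goal,Rg=None):
    """tool-frame normalised shift/turn from the measured pose"""
    s=r.sense();R=np.array(s['ee_rot']);d=R.T@(np.array(goal)-s['tcp_pos'])/.75
    a=np.zeros(3) if Rg is None else cv2.Rodrigues(R.T@Rg)[0].ravel()/np.pi
    print('shift',d,'turn',a)
E
python3 - <<'E'
from h import *
c=viewer.capture('top');R,t=wcam(c,0)
for n,uv,z in [('jarknob',(429,233),.086),('jarL',(406,236),.008),('jarR',(443,232),.008),('peg+',(258,222),.063),('peg-',(294,229),.063),('pl',(330,237),.094),('c1',(258,194),.045),('c2',(362,211),.045),('c3',(351,269),.045),('c4',(247,249),.045),('vial',(407,146),.065)]:
    print(n,back(c,R,t,uv,z))
c=viewer.capture('wrist');print(c['fx'],c['cx'],c['cy'],np.array(c['mount']))
E
```

```text
jarknob [ 0.5242 -0.1666  0.086 ]
jarL [ 0.5186 -0.1225  0.008 ]
jarR [ 0.5266 -0.2211  0.008 ]
peg+ [0.5645 0.2644 0.063 ]
peg- [0.544 0.172 0.063]
pl [0.5209 0.0805 0.094 ]
c1 [0.6389 0.2662 0.045 ]
c2 [ 0.5864 -0.0051  0.045 ]
c3 [0.4378 0.0287 0.045 ]
c4 [0.496  0.2969 0.045 ]
vial [ 0.7506 -0.1263  0.065 ]
290.13699600757485 314.4095340354745 197.07941918734664 [[-0.0006 -0.2964  0.9551 -0.1414]
 [ 1.     -0.0004  0.0005 -0.0012]
 [ 0.0003  0.9551  0.2964 -0.0821]
 [ 0.      0.      0.      1.    ]]
```

```bash
python3 - <<'E'
from h import *
th=np.radians(184.6);y=np.array([np.cos(th),np.sin(th),0]);x=np.array([0,0,-1.])
cmd([.524,-.167,.242],np.c_[x,y,np.cross(x,y)])
E
```

```text
shift [-0.0006  0.4294  0.612 ] turn [-0.4381 -0.      0.    ]
```

play_rows:
  commands:
    - {"fingers":-1,"tx":0,"ty":0.429,"tz":0.612,"ax":-0.438,"ay":0,"az":0}
    - {"fingers":-1,"tx":0,"ty":0.429,"tz":0.612,"ax":-0.438,"ay":0,"az":0}
    - {"fingers":-1,"tx":0,"ty":0.429,"tz":0.612,"ax":-0.438,"ay":0,"az":0}
    - {"fingers":-1,"tx":0,"ty":0.429,"tz":0.612,"ax":-0.438,"ay":0,"az":0}
    - {"fingers":-1,"tx":0,"ty":0.429,"tz":0.612,"ax":-0.438,"ay":0,"az":0}

```text
time_s: 1.42
tcp_pos: [0.3021, -0.4386, 0.2417]
ee_rot: [[0.0, -0.787, 0.617], [-0.0, 0.617, 0.787], [-1.0, -0.0, -0.0]]
wrist_force: [1.9, -1.0, 0.1]
gripper_width: 1.003
```

```bash
cat >> h.py <<'E'
def down(deg):
    th=np.radians(deg);y=np.array([np.cos(th),np.sin(th),0]);x=np.array([0,0,-1.])
    return np.c_[x,y,np.cross(x,y)]
E
python3 - <<'E'
from h import *
cmd([.524,-.167,.242],down(184.6))
E
```

```text
shift [-0.0004 -0.0091  0.4675] turn [-0.2373 -0.0001  0.0001]
```

play_rows:
  commands:
    - {"fingers":-1,"tx":0,"ty":-0.009,"tz":0.467,"ax":-0.237,"ay":0,"az":0}
    - {"fingers":-1,"tx":0,"ty":-0.009,"tz":0.467,"ax":-0.237,"ay":0,"az":0}
    - {"fingers":-1,"tx":0,"ty":-0.009,"tz":0.467,"ax":-0.237,"ay":0,"az":0}
    - {"fingers":-1,"tx":0,"ty":-0.009,"tz":0.467,"ax":-0.237,"ay":0,"az":0}
    - {"fingers":-1,"tx":0,"ty":-0.009,"tz":0.467,"ax":-0.237,"ay":0,"az":0}

```text
time_s: 1.83
tcp_pos: [0.435, -0.2777, 0.242]
ee_rot: [[0.001, -0.999, 0.04], [-0.0, 0.04, 0.999], [-1.0, -0.001, -0.0]]
wrist_force: [1.2, -1.1, -0.1]
gripper_width: 1.002
```

```bash
python3 - <<'E'
from h import *
cmd([.524,-.167,.242],down(184.6))
E
```

```text
shift [ 0.0001 -0.1128  0.1522] turn [-0.0382 -0.0001  0.0003]
```

play_rows:
  commands:
    - {"fingers":-1,"tx":0,"ty":-0.113,"tz":0.152,"ax":-0.038,"ay":0,"az":0}
    - {"fingers":-1,"tx":0,"ty":-0.113,"tz":0.152,"ax":-0.038,"ay":0,"az":0}
    - {"fingers":-1,"tx":0,"ty":-0.113,"tz":0.152,"ax":-0.038,"ay":0,"az":0}
    - {"fingers":-1,"tx":0,"ty":-0.113,"tz":0.152,"ax":-0.038,"ay":0,"az":0}
    - {"fingers":-1,"tx":0,"ty":-0.113,"tz":0.152,"ax":-0.038,"ay":0,"az":0}

```text
time_s: 2.25
tcp_pos: [0.5263, -0.1666, 0.2413]
ee_rot: [[0.001, -0.997, -0.078], [0.0, -0.078, 0.997], [-1.0, -0.001, -0.0]]
wrist_force: [-0.3, -0.7, 0.2]
gripper_width: 0.997
```

```bash
python3 - <<'E'
from h import *
s=r.sense();c=viewer.capture('wrist');cv2.imwrite('pics/w1.png',c['image'][:,:,::-1])
R,t=wcam(c,s);print(s['tcp_pos'],s['time_s'],c['shot'])
import pickle;pickle.dump((c,s),open('w1.pkl','wb'))
print([d['uv'] for d in spotter.find_in('jar_knob',c)])
E
```

```text
[ 0.5263 -0.1666  0.2413] 2.25 5
[[316.8, 166.4], [299.6, 314.5]]
```

View pics/w1.png

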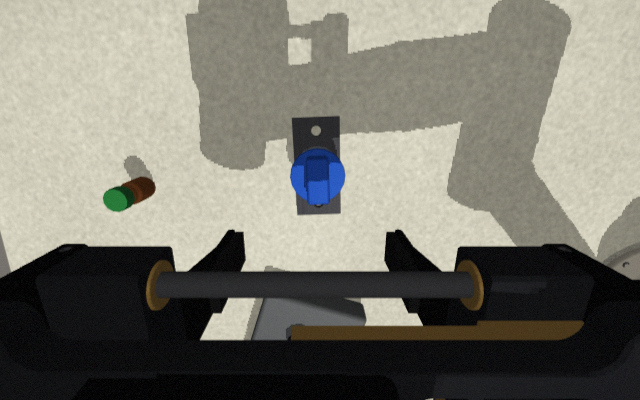

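The wrist view shows the jar upright: far hole at (316,130), near hole partly hidden at (319,205), knob at (317,180).

```bash
python3 - <<'E'
import cv2
i=cv2.imread('pics/w1.png')[105:225,265:370]
i=cv2.convertScaleAbs(i,alpha=1.6,beta=20)
cv2.imwrite('pics/w1z.png',cv2.resize(i,None,fx=5,fy=5,interpolation=cv2.INTER_CUBIC))
E
```

```text
(no output)
```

View pics/w1z.png

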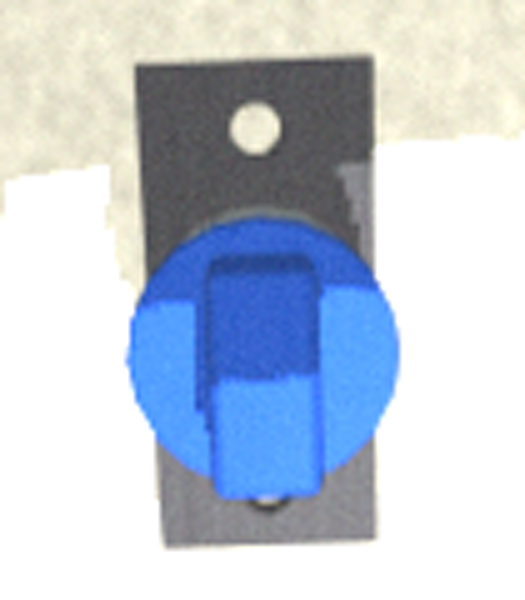

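```bash
python3 - <<'E'
from h import *
import pickle
from scipy.optimize import least_squares
c,s=pickle.load(open('w1.pkl','rb'));R,t=wcam(c,s)
px=lambda q:(np.array(q,float)+.5)/5-.5+[265,105]
# jar yaw ~4.6; image down=+y, image right = -x
P=[((137,65),(.03,-.065,.008)),((374,57),(-.03,-.065,.008)),((376,540),(-.03,.065,.008)),((166,547),(.03,.065,.008)),((256,128),(0,-.048,.008))]
uv=np.array([px(p[0]) for p in P]);X=np.array([p[1] for p in P])
def world(q): 
    k,m=np.cos(q[2]),np.sin(q[2]);return X@np.array([[k,-m,0],[m,k,0],[0,0,1]]).T+[q[0],q[1],0]
f=lambda q:(proj(c,R,t,world(q))-uv).ravel()
o=least_squares(f,[.524,-.17,.08]);print(o.x,np.degrees(o.x[2]));print(o.fun.reshape(-1,2))
q=o.x;print('lid c', proj(c,R,t,[[q[0],q[1],.058]]), px((264,350)))
print('knob top', proj(c,R,t,[[q[0],q[1],.086]]))
E
```

```text
[ 0.5232 -0.1737  0.1131] 6.4811672379053
[[-0.4966 -0.5093]
 [ 0.2822 -0.6668]
 [ 0.7576  0.7463]
 [-0.7721  0.7765]
 [ 0.2287 -0.0186]]
lid c [[317.6501 176.3547]] [317.4 174.6]
knob top [[317.9254 182.4364]]
```

```bash
cat >> h.py <<'E'
from scipy.optimize import least_squares
def fit(c,R,t,uv,X,q0,z0=0):
    """x,y,yaw of a z-up body and a camera height error"""
    X=np.array(X,float);uv=np.array(uv)
    def W(q):
        k,m=np.cos(q[2]),np.sin(q[2]);return X@np.array([[k,-m,0],[m,k,0],[0,0,1]]).T+[q[0],q[1],z0+q[3]]
    o=least_squares(lambda q:(proj(c,R,t,W(q))-uv).ravel(),list(q0)+[0]);
    print('fit',o.x,'yaw',np.degrees(o.x[2]));print(o.fun.reshape(-1,2));return o.x
E
python3 - <<'E'
from h import *
import pickle
c,s=pickle.load(open('w1.pkl','rb'));R,t=wcam(c,s)
px=lambda q:(np.array(q,float)+.5)/5-.5+[265,105]
P=[((137,65),(.03,-.065,.008)),((374,57),(-.03,-.065,.008)),((376,540),(-.03,.065,.008)),((166,547),(.03,.065,.008)),((256,128),(0,-.048,.008)),((264,351),(0,0,.058)),((266,376),(0,0,.086))]
q=fit(c,R,t,[px(p[0]) for p in P],[p[1] for p in P],[.524,-.17,.08])
cmd([q[0],q[1],.12],down(180+np.degrees(q[2])))
E
```

```text
fit [ 0.5232 -0.1732  0.113  -0.0078] yaw 6.472192031788472
[[-0.0156 -0.2515]
 [-0.2366 -0.3644]
 [ 0.257  -0.8231]
 [-0.4547 -0.8236]
 [ 0.1996 -0.0284]
 [ 0.1752  0.5056]
 [ 0.0375  1.3494]]
shift [ 0.1618  0.0014 -0.0055] turn [-0.0121  0.     -0.0002]
```

play_rows:
  commands:
    - {"fingers":-1,"tx":0.05,"ty":0.0014,"tz":-0.0055,"ax":-0.0121,"ay":0,"az":0}
    - {"fingers":-1,"tx":0.1,"ty":0.0014,"tz":-0.0055,"ax":-0.0121,"ay":0,"az":0}
    - {"fingers":-1,"tx":0.15,"ty":0.0014,"tz":-0.0055,"ax":-0.0121,"ay":0,"az":0}
    - {"fingers":-1,"tx":0.19,"ty":0.0014,"tz":-0.0055,"ax":-0.0121,"ay":0,"az":0}
    - {"fingers":-1,"tx":0.19,"ty":0.0014,"tz":-0.0055,"ax":-0.0121,"ay":0,"az":0}

```text
time_s: 2.77
tcp_pos: [0.5176, -0.1744, 0.0932]
ee_rot: [[-0.013, -0.994, -0.107], [0.002, -0.107, 0.994], [-1.0, 0.013, 0.003]]
wrist_force: [-1.2, -0.3, 0.3]
gripper_width: 1.002
```

```bash
python3 - <<'E'
from h import *
cmd([.5232,-.1732,.080],down(186.47)); print(r.sense()['tcp_pos'])
E
```

```text
shift [ 0.0175 -0.0079  0.0007] turn [-0.0017  0.0011 -0.0042]
[ 0.5176 -0.1744  0.0932]
```

play_rows:
  commands:
    - {"fingers":-1,"tx":0,"ty":0,"tz":0,"ax":0,"ay":0,"az":0}
    - {"fingers":-1,"tx":0,"ty":0,"tz":0,"ax":0,"ay":0,"az":0}
    - {"fingers":-1,"tx":0,"ty":0,"tz":0,"ax":0,"ay":0,"az":0}

```text
time_s: 3.02
tcp_pos: [0.5248, -0.1744, 0.1017]
ee_rot: [[0.005, -0.994, -0.111], [-0.001, -0.111, 0.994], [-1.0, -0.005, -0.001]]
wrist_force: [0.5, 0.9, -0.2]
gripper_width: 1.002
```

```bash
python3 - <<'E'
from h import *
cmd([.5232,-.1732,.080],down(186.47)); print(r.sense()['tcp_pos'])
E
```

```text
shift [0.029  0.0021 0.0018] turn [-0.0005 -0.0004  0.0016]
[ 0.5248 -0.1744  0.1017]
```

play_rows:
  commands:
    - {"fingers":-1,"tx":0.008,"ty":0,"tz":0.001,"ax":0,"ay":0,"az":0}
    - {"fingers":-1,"tx":0.017,"ty":0,"tz":0.001,"ax":0,"ay":0,"az":0}
    - {"fingers":-1,"tx":0.026,"ty":0,"tz":0.001,"ax":0,"ay":0,"az":0}
    - {"fingers":-1,"tx":0.026,"ty":0,"tz":0.001,"ax":0,"ay":0,"az":0}
    - {"fingers":-1,"tx":0.026,"ty":0,"tz":0.001,"ax":0,"ay":0,"az":0}

```text
time_s: 3.43
tcp_pos: [0.5227, -0.1729, 0.079]
ee_rot: [[-0.001, -0.994, -0.111], [-0.0, -0.111, 0.994], [-1.0, 0.001, 0.0]]
wrist_force: [0.4, -0.3, 0.4]
gripper_width: 0.998
```

play_rows:
  commands:
    - {"fingers":-1,"tx":0,"ty":0,"tz":0,"ax":0,"ay":0,"az":0}
    - {"fingers":-1,"tx":0,"ty":0,"tz":0,"ax":0,"ay":0,"az":0}
    - {"fingers":-1,"tx":0,"ty":0,"tz":0,"ax":0,"ay":0,"az":0}

```text
time_s: 3.68
tcp_pos: [0.5233, -0.173, 0.0797]
ee_rot: [[0.0, -0.994, -0.111], [-0.0, -0.111, 0.994], [-1.0, -0.0, -0.0]]
wrist_force: [-0.2, 0.5, 0.0]
gripper_width: 0.998
```

```bash
python3 - <<'E'
from h import *
cmd([.5232,-.1732,.080],down(186.47)); print(r.sense()['tcp_pos'],r.sense()['wrist_force'])
E
```

```text
shift [-0.0004  0.0002 -0.0003] turn [-0.0004 -0.      0.0001]
[ 0.5233 -0.173   0.0797] [-0.2452  0.4972  0.0039]
```

Excellent alignment; close the gripper.

play_rows:
  commands:
    - {"fingers":1,"tx":0,"ty":0,"tz":0,"ax":0,"ay":0,"az":0}
    - {"fingers":1,"tx":0,"ty":0,"tz":0,"ax":0,"ay":0,"az":0}
    - {"fingers":1,"tx":0,"ty":0,"tz":0,"ax":0,"ay":0,"az":0}
    - {"fingers":1,"tx":0,"ty":0,"tz":0,"ax":0,"ay":0,"az":0}
    - {"fingers":1,"tx":0,"ty":0,"tz":0,"ax":0,"ay":0,"az":0}

```text
time_s: 4.1
tcp_pos: [0.5231, -0.1729, 0.0796]
ee_rot: [[0.0, -0.994, -0.111], [0.0, -0.111, 0.994], [-1.0, -0.0, 0.0]]
wrist_force: [-0.2, -0.7, -0.6]
gripper_width: 0.708
```

play_rows:
  commands:
    - {"fingers":1,"tx":0,"ty":0,"tz":0,"ax":0,"ay":0,"az":0}
    - {"fingers":1,"tx":0,"ty":0,"tz":0,"ax":0,"ay":0,"az":0}
    - {"fingers":1,"tx":0,"ty":0,"tz":0,"ax":0,"ay":0,"az":0}

```text
time_s: 4.35
tcp_pos: [0.5231, -0.173, 0.0796]
ee_rot: [[0.0, -0.994, -0.111], [-0.0, -0.111, 0.994], [-1.0, -0.0, -0.0]]
wrist_force: [0.7, 0.2, 0.3]
gripper_width: 0.48
```

play_rows:
  commands:
    - {"fingers":1,"tx":0,"ty":0,"tz":0,"ax":0,"ay":0,"az":0}
    - {"fingers":1,"tx":0,"ty":0,"tz":0,"ax":0,"ay":0,"az":0}
    - {"fingers":1,"tx":0,"ty":0,"tz":0,"ax":0,"ay":0,"az":0}
    - {"fingers":1,"tx":0,"ty":0,"tz":0,"ax":0,"ay":0,"az":0}
    - {"fingers":1,"tx":0,"ty":0,"tz":0,"ax":0,"ay":0,"az":0}

```text
time_s: 4.77
tcp_pos: [0.5236, -0.173, 0.0796]
ee_rot: [[0.001, -0.994, -0.111], [-0.0, -0.111, 0.994], [-1.0, -0.001, -0.0]]
wrist_force: [1.1, -0.0, -0.1]
gripper_width: 0.276
```

play_rows:
  commands:
    - {"fingers":1,"tx":-0.02,"ty":0,"tz":0,"ax":0,"ay":0,"az":0}
    - {"fingers":1,"tx":-0.06,"ty":0,"tz":0,"ax":0,"ay":0,"az":0}
    - {"fingers":1,"tx":-0.1,"ty":0,"tz":0,"ax":0,"ay":0,"az":0}
    - {"fingers":1,"tx":-0.14,"ty":0,"tz":0,"ax":0,"ay":0,"az":0}
    - {"fingers":1,"tx":-0.18,"ty":0,"tz":0,"ax":0,"ay":0,"az":0}

```text
time_s: 5.18
tcp_pos: [0.5213, -0.1726, 0.2142]
ee_rot: [[-0.005, -0.994, -0.11], [0.001, -0.111, 0.994], [-1.0, 0.004, 0.002]]
wrist_force: [0.7, -0.1, -4.5]
gripper_width: 0.269
```

```bash
python3 - <<'E'
from h import *
cmd([.576,.316,.36],down(167.5)); s=r.sense();print(s['tcp_pos'],s['wrist_force'],s['gripper_width'],s['joints'])
E
```

```text
shift [-0.1939 -0.1436  0.6398] turn [ 0.1047  0.0003 -0.0015]
[ 0.5213 -0.1726  0.2142] [ 0.7301 -0.1139 -4.4567] 0.2690068924036164 [ -1.4382  16.0694 -12.4772  -0.0775 -61.7176   7.8193]
```

play_rows:
  commands:
    - {"fingers":1,"tx":-0.05,"ty":-0.01,"tz":0.045,"ax":0.01,"ay":0,"az":-0.001}
    - {"fingers":1,"tx":-0.1,"ty":-0.02,"tz":0.09,"ax":0.02,"ay":0,"az":-0.001}
    - {"fingers":1,"tx":-0.15,"ty":-0.03,"tz":0.135,"ax":0.03,"ay":0,"az":-0.001}
    - {"fingers":1,"tx":-0.194,"ty":-0.042,"tz":0.18,"ax":0.04,"ay":0,"az":-0.001}
    - {"fingers":1,"tx":-0.194,"ty":-0.055,"tz":0.23,"ax":0.05,"ay":0,"az":-0.001}

```text
time_s: 5.6
tcp_pos: [0.5412, -0.0208, 0.3537]
ee_rot: [[0.006, -0.999, 0.049], [-0.0, 0.049, 0.999], [-1.0, -0.006, 0.0]]
wrist_force: [2.1, -0.1, -4.5]
gripper_width: 0.272
```

```bash
python3 - <<'E'
from h import *
cmd([.576,.316,.36],down(167.5))
E
```

```text
shift [-0.0082 -0.0244  0.4507] turn [0.0538 0.0002 0.0018]
```

play_rows:
  commands:
    - {"fingers":1,"tx":-0.008,"ty":-0.005,"tz":0.055,"ax":0.01,"ay":0,"az":0.001}
    - {"fingers":1,"tx":-0.008,"ty":-0.01,"tz":0.11,"ax":0.02,"ay":0,"az":0.001}
    - {"fingers":1,"tx":-0.008,"ty":-0.014,"tz":0.165,"ax":0.03,"ay":0,"az":0.001}
    - {"fingers":1,"tx":-0.008,"ty":-0.018,"tz":0.22,"ax":0.04,"ay":0,"az":0.001}
    - {"fingers":1,"tx":-0.008,"ty":-0.022,"tz":0.275,"ax":0.05,"ay":0,"az":0.001}

```text
time_s: 6.02
tcp_pos: [0.566, 0.1861, 0.3548]
ee_rot: [[-0.005, -0.979, 0.203], [-0.001, 0.203, 0.979], [-1.0, 0.005, -0.002]]
wrist_force: [0.6, 0.7, -4.6]
gripper_width: 0.276
```

```bash
python3 - <<'E'
from h import *
cmd([.576,.316,.36],down(167.5))
E
```

```text
shift [-0.0071  0.0221  0.1723] turn [ 0.0044 -0.0005 -0.0015]
```

play_rows:
  commands:
    - {"fingers":1,"tx":0,"ty":0.01,"tz":0.05,"ax":0.004,"ay":0,"az":0}
    - {"fingers":1,"tx":0,"ty":0.02,"tz":0.1,"ax":0.004,"ay":0,"az":0}
    - {"fingers":1,"tx":0,"ty":0.022,"tz":0.14,"ax":0.004,"ay":0,"az":0}
    - {"fingers":1,"tx":0,"ty":0.022,"tz":0.165,"ax":0.004,"ay":0,"az":0}
    - {"fingers":1,"tx":0,"ty":0.022,"tz":0.17,"ax":0.004,"ay":0,"az":0}

```text
time_s: 6.43
tcp_pos: [0.5759, 0.3161, 0.3528]
ee_rot: [[-0.006, -0.978, 0.211], [-0.002, 0.211, 0.978], [-1.0, 0.005, -0.003]]
wrist_force: [-1.1, -0.3, -5.3]
gripper_width: 0.27
```

play_rows:
  commands:
    - {"fingers":1,"tx":0,"ty":0,"tz":0,"ax":0,"ay":0,"az":0}
    - {"fingers":1,"tx":0,"ty":0,"tz":0,"ax":0,"ay":0,"az":0}
    - {"fingers":1,"tx":0,"ty":0,"tz":0,"ax":0,"ay":0,"az":0}
    - {"fingers":1,"tx":0,"ty":0,"tz":0,"ax":0,"ay":0,"az":0}
    - {"fingers":1,"tx":0,"ty":0,"tz":0,"ax":0,"ay":0,"az":0}

```text
time_s: 6.85
tcp_pos: [0.5769, 0.3114, 0.3573]
ee_rot: [[0.0, -0.977, 0.215], [0.001, 0.215, 0.977], [-1.0, 0.0, 0.001]]
wrist_force: [0.6, 0.1, -4.8]
gripper_width: 0.271
```

```bash
python3 - <<'E'
from h import *
import pickle
s=r.sense();c=viewer.capture('wrist');cv2.imwrite('pics/w2.png',c['image'][:,:,::-1])
pickle.dump((c,s),open('w2.pkl','wb'));print(s['tcp_pos'],s['ee_rot'],s['joint_velocities'])
i=cv2.convertScaleAbs(c['image'][:,:,::-1],alpha=1.8,beta=20)
cv2.imwrite('pics/w2z.png',cv2.resize(i[0:300,160:480],None,fx=2,fy=2,interpolation=cv2.INTER_CUBIC))
E
```

```text
[0.5769 0.3114 0.3573] [[ 0.0001 -0.9766  0.2149]
 [ 0.0007  0.2149  0.9766]
 [-1.      0.      0.0007]] [ 0.1715  0.1058  0.3223 -0.0873  0.0557  0.0653]
```

View pics/w2z.png

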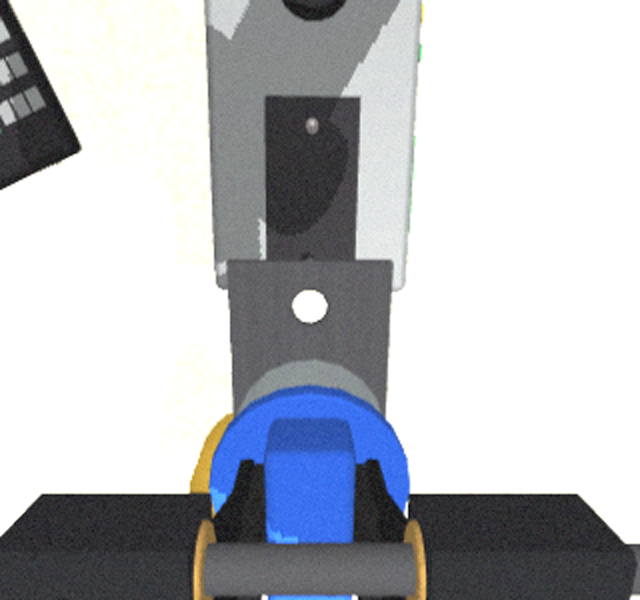

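The jar is held square, with its hole at full-frame pixel (315,153). Near peg tip at (315,62), the other just hidden behind the foot at about (314,129). I'll back off a bit to see both pegs.

play_rows:
  commands:
    - {"fingers":1,"tx":-0.02,"ty":0,"tz":0.03,"ax":0,"ay":0,"az":0}
    - {"fingers":1,"tx":-0.04,"ty":0,"tz":0.05,"ax":0,"ay":0,"az":0}
    - {"fingers":1,"tx":-0.05,"ty":0,"tz":0.06,"ax":0,"ay":0,"az":0}
    - {"fingers":1,"tx":-0.05,"ty":0,"tz":0.06,"ax":0,"ay":0,"az":0}
    - {"fingers":1,"tx":-0.05,"ty":0,"tz":0.06,"ax":0,"ay":0,"az":0}

```text
time_s: 7.32
tcp_pos: [0.5864, 0.3563, 0.3944]
ee_rot: [[-0.0, -0.977, 0.214], [0.001, 0.214, 0.977], [-1.0, 0.0, 0.001]]
wrist_force: [0.5, 0.7, -4.8]
gripper_width: 0.275
```

play_rows:
  commands:
    - {"fingers":1,"tx":0,"ty":0,"tz":0,"ax":0,"ay":0,"az":0}
    - {"fingers":1,"tx":0,"ty":0,"tz":0,"ax":0,"ay":0,"az":0}
    - {"fingers":1,"tx":0,"ty":0,"tz":0,"ax":0,"ay":0,"az":0}
    - {"fingers":1,"tx":0,"ty":0,"tz":0,"ax":0,"ay":0,"az":0}
    - {"fingers":1,"tx":0,"ty":0,"tz":0,"ax":0,"ay":0,"az":0}

```text
time_s: 7.73
tcp_pos: [0.5865, 0.3562, 0.3943]
ee_rot: [[-0.0, -0.977, 0.214], [0.0, 0.214, 0.977], [-1.0, 0.0, 0.0]]
wrist_force: [1.2, -0.1, -4.9]
gripper_width: 0.273
```

```bash
python3 - <<'E'
from h import *
import pickle
s=r.sense();c=viewer.capture('wrist');cv2.imwrite('pics/w3.png',c['image'][:,:,::-1])
pickle.dump((c,s),open('w3.pkl','wb'));print(s['tcp_pos'],s['ee_rot'],s['joint_velocities'])
i=cv2.convertScaleAbs(c['image'][:,:,::-1],alpha=2.0,beta=20)
cv2.imwrite('pics/w3z.png',cv2.resize(i[0:200,225:400],None,fx=4,fy=3,interpolation=cv2.INTER_CUBIC)[:600])
E
```

```text
[0.5865 0.3562 0.3943] [[-0.0002 -0.9768  0.214 ]
 [ 0.0003  0.214   0.9768]
 [-1.      0.0003  0.0002]] [ 0.1317  0.1179  0.3096 -0.0968 -0.0668  0.0441]
```

View pics/w3z.png

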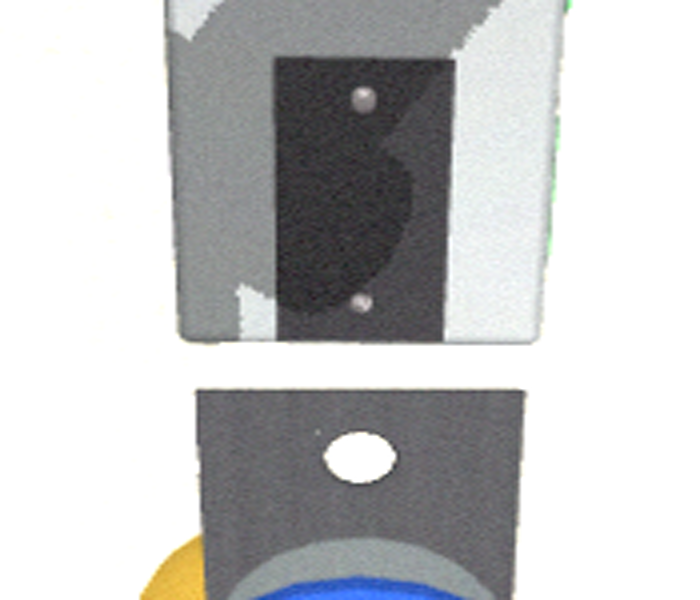

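The picture shows both pegs (pixels about (315.6,32.7) and (314.9,100.3)) and the held jar's near hole (314.6,152).

```bash
python3 - <<'E'
from h import *
import pickle
c,s=pickle.load(open('w3.pkl','rb'));R,t=wcam(c,s);Re=np.array(s['ee_rot']);p=np.array(s['tcp_pos'])
px=lambda q:((np.array(q,float)+.5)/[4,3]-.5+[225,0])
print('cam',-R.T@t)
a,b=[back(c,R,t,px(q),.056) for q in((364,99),(361,302))]
d=b-a;print('pegs',a,b,np.linalg.norm(d),'yaw',np.degrees(np.arctan2(-d[0],d[1])),'mid',(a+b)/2)
for q in ((180,342),(540,342)): print('deck corner',back(c,R,t,px(q),.045))
tool=lambda q,x:(Re.T@(back(c,R,t,px(q),p[2]-x)-p))
for x in(.0716,.0756): print('hole',tool((360,457),x))
k=[tool(q,.0716) for q in((196,391),(525,391))];print('foot corners',k,k[0]-k[1])
# top view pegs
c2=viewer.capture('top');R2,t2=wcam(c2,0)
for q in((258,222),(294,229)): print(back(c2,R2,t2,q,.056))
E
```

```text
cam [0.5691 0.275  0.5357]
pegs [0.5446 0.1738 0.056 ] [0.5659 0.2658 0.056 ] 0.09451165852039421 yaw -13.012213889544746 mid [0.5553 0.2198 0.056 ]
deck corner [0.6421 0.27   0.045 ]
deck corner [0.4992 0.3013 0.045 ]
hole [ 0.0716 -0.0001 -0.0514]
hole [ 0.0756 -0.0001 -0.0508]
foot corners [array([ 0.0716, -0.0295, -0.0671]), array([ 0.0716,  0.0295, -0.0671])] [-0.    -0.059 -0.   ]
[0.5648 0.2655 0.056 ]
[0.5442 0.1725 0.056 ]
```

```bash
python3 - <<'E'
from h import *
import pickle
c,s=pickle.load(open('w3.pkl','rb'));R,t=wcam(c,s);Re=np.array(s['ee_rot']);p=np.array(s['tcp_pos'])
c=dict(c);c['fx']*=.984;c['fy']*=.984
px=lambda q:((np.array(q,float)+.5)/[4,3]-.5+[225,0])
a,b=[back(c,R,t,px(q),.056) for q in((364,99),(361,302))]
d=b-a;yaw=np.degrees(np.arctan2(-d[0],d[1]));m=(a+b)/2;print('pegs',a,b,np.linalg.norm(d),'yaw',yaw,'mid',m)
tool=lambda q,x:(Re.T@(back(c,R,t,px(q),p[2]-x)-p))
h=tool((360,457),.0756);k=[tool(q,.0716) for q in((196,391),(525,391))];print(h,k)
off=np.array([0,h[1],(h[2]+.048+k[0][2]+.065)/2]);print('jar in tool',off)
Rg=down(180+yaw);goal=np.array([m[0],m[1],.045+.080+.018+.012])-Rg@off
print('goal',goal);cmd(goal,Rg)
E
```

```text
pegs [0.5439 0.1704 0.056 ] [0.5654 0.2636 0.056 ] 0.09566847156505917 yaw -13.012793094964417 mid [0.5546 0.217  0.056 ]
[ 0.0756 -0.0001 -0.0513] [array([ 0.0716, -0.0299, -0.0679]), array([ 0.0716,  0.03  , -0.0679])]
jar in tool [ 0.     -0.0001 -0.0031]
goal [0.5552 0.22   0.155 ]
shift [ 0.3191  0.0018 -0.1866] turn [ 0.0037  0.0001 -0.0001]
```

play_rows:
  commands:
    - {"fingers":1,"tx":0,"ty":0,"tz":-0.04,"ax":0.0037,"ay":0,"az":0}
    - {"fingers":1,"tx":0,"ty":0.001,"tz":-0.09,"ax":0.0037,"ay":0,"az":0}
    - {"fingers":1,"tx":0.03,"ty":0.0018,"tz":-0.14,"ax":0.0037,"ay":0,"az":0}
    - {"fingers":1,"tx":0.07,"ty":0.0018,"tz":-0.18,"ax":0.0037,"ay":0,"az":0}
    - {"fingers":1,"tx":0.12,"ty":0.0018,"tz":-0.1866,"ax":0.0037,"ay":0,"az":0}

```text
time_s: 8.25
tcp_pos: [0.5553, 0.2164, 0.3083]
ee_rot: [[0.007, -0.974, 0.227], [0.003, 0.227, 0.974], [-1.0, -0.006, 0.005]]
wrist_force: [1.0, 1.9, -4.2]
gripper_width: 0.274
```

play_rows:
  commands:
    - {"fingers":1,"tx":0.04,"ty":0,"tz":0,"ax":0,"ay":0,"az":0}
    - {"fingers":1,"tx":0.08,"ty":0,"tz":0,"ax":0,"ay":0,"az":0}
    - {"fingers":1,"tx":0.12,"ty":0,"tz":0,"ax":0,"ay":0,"az":0}
    - {"fingers":1,"tx":0.15,"ty":0,"tz":0,"ax":0,"ay":0,"az":0}
    - {"fingers":1,"tx":0.165,"ty":0,"tz":0,"ax":0,"ay":0,"az":0}

```text
time_s: 8.67
tcp_pos: [0.5536, 0.2191, 0.1771]
ee_rot: [[-0.005, -0.974, 0.226], [-0.002, 0.226, 0.974], [-1.0, 0.005, -0.003]]
wrist_force: [-0.9, -0.1, -4.5]
gripper_width: 0.279
```

```bash
python3 - <<'E'
from h import *
cmd([.5552,.2205,.155],down(167)); print(r.sense()['tcp_pos'])
E
```

```text
shift [ 0.0294 -0.0018  0.0024] turn [-0.0002 -0.0011 -0.0015]
[0.5536 0.2191 0.1771]
```

play_rows:
  commands:
    - {"fingers":1,"tx":0.012,"ty":0,"tz":0,"ax":0,"ay":0,"az":0}
    - {"fingers":1,"tx":0.024,"ty":0,"tz":0,"ax":0,"ay":0,"az":0}
    - {"fingers":1,"tx":0.032,"ty":0,"tz":0,"ax":0,"ay":0,"az":0}
    - {"fingers":1,"tx":0.032,"ty":0,"tz":0,"ax":0,"ay":0,"az":0}
    - {"fingers":1,"tx":0.032,"ty":0,"tz":0,"ax":0,"ay":0,"az":0}

```text
time_s: 9.08
tcp_pos: [0.5557, 0.2204, 0.1572]
ee_rot: [[0.001, -0.974, 0.225], [0.001, 0.225, 0.974], [-1.0, -0.001, 0.001]]
wrist_force: [-0.1, 0.7, -5.2]
gripper_width: 0.275
```

play_rows:
  commands:
    - {"fingers":1,"tx":0,"ty":0,"tz":0,"ax":0,"ay":0,"az":0}
    - {"fingers":1,"tx":0,"ty":0,"tz":0,"ax":0,"ay":0,"az":0}
    - {"fingers":1,"tx":0,"ty":0,"tz":0,"ax":0,"ay":0,"az":0}
    - {"fingers":1,"tx":0,"ty":0,"tz":0,"ax":0,"ay":0,"az":0}
    - {"fingers":1,"tx":0,"ty":0,"tz":0,"ax":0,"ay":0,"az":0}

```text
time_s: 9.5
tcp_pos: [0.5554, 0.2203, 0.157]
ee_rot: [[0.001, -0.974, 0.225], [0.001, 0.225, 0.974], [-1.0, -0.0, 0.001]]
wrist_force: [0.1, 0.2, -4.1]
gripper_width: 0.27
```

```bash
python3 - <<'E'
from h import *
import pickle
s=r.sense();c=viewer.capture('wrist')
pickle.dump((c,s),open('w4.pkl','wb'));print(s['tcp_pos'],s['ee_rot'])
i=cv2.convertScaleAbs(c['image'][:,:,::-1],alpha=2.5,beta=20)
a=cv2.resize(i[100:200,265:365],None,fx=6,fy=6,interpolation=cv2.INTER_CUBIC)
cv2.imwrite('pics/w4z.png',a)
cmd([.5552,.2205,.155],down(167))
E
```

```text
[0.5554 0.2203 0.157 ] [[ 0.0005 -0.9744  0.225 ]
 [ 0.0009  0.225   0.9744]
 [-1.     -0.0003  0.001 ]]
shift [0.0025 0.0003 0.0003] turn [-0.      0.0002  0.    ]
```

View pics/w4z.png

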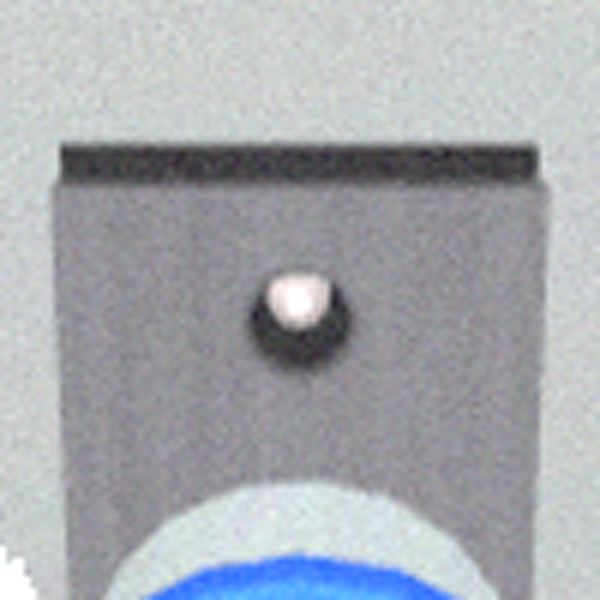

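```bash
python3 - <<'E'
from h import *
import pickle
c,s=pickle.load(open('w4.pkl','rb'));R,t=wcam(c,s);Re=np.array(s['ee_rot']);p=np.array(s['tcp_pos'])
px=lambda q:((np.array(q,float)+.5)/6-.5+[265,100])
for k in (1,.984):
    c2=dict(c);c2['fx']*=k;c2['fy']*=k
    T=lambda q,z:Re.T@(back(c2,R,t,px(q),z)-p)
    h=T((300,320),.085);print(k,'hole',h)
    for z in(.055,.058,.063): print('peg',z,(T((299,297),z)-h)*1e3)
    e=[T(q,.085) for q in((52,187),(548,187))];print(e)
    e=T((300,147),.077);print('bottom edge',e)
E
```

```text
1 hole [ 0.0719 -0.0001 -0.0506]
peg 0.055 [30.0014 -0.1021  1.3503]
peg 0.058 [27.0009 -0.104   0.9346]
peg 0.063 [22.0003 -0.1073  0.2417]
[array([ 0.0719, -0.0298, -0.0666]), array([ 0.0719,  0.0296, -0.0666])]
bottom edge [ 0.0799 -0.0001 -0.0708]
0.984 hole [ 0.0719 -0.0001 -0.0512]
peg 0.055 [30.0012 -0.1039  1.229 ]
peg 0.058 [27.0008 -0.1059  0.8213]
peg 0.063 [22.0002 -0.1092  0.1417]
[array([ 0.0719, -0.0303, -0.0673]), array([ 0.0719,  0.03  , -0.0673])]
bottom edge [ 0.0799 -0.0001 -0.0716]
```

Through the hole I see the peg tip, laterally centred and about 0.8 mm off along the foot. That is within tolerance, so I descend with a small correction.

play_rows:
  commands:
    - {"fingers":1,"tx":0.007,"ty":0,"tz":0.0008,"ax":0,"ay":0,"az":0}
    - {"fingers":1,"tx":0.013,"ty":0,"tz":0.0008,"ax":0,"ay":0,"az":0}
    - {"fingers":1,"tx":0.019,"ty":0,"tz":0.0008,"ax":0,"ay":0,"az":0}
    - {"fingers":1,"tx":0.024,"ty":0,"tz":0.0008,"ax":0,"ay":0,"az":0}
    - {"fingers":1,"tx":0.027,"ty":0,"tz":0.0008,"ax":0,"ay":0,"az":0}

```text
time_s: 9.97
tcp_pos: [0.5551, 0.2206, 0.1353]
ee_rot: [[-0.001, -0.974, 0.225], [-0.0, 0.225, 0.974], [-1.0, 0.001, -0.001]]
wrist_force: [0.3, -0.8, -4.9]
gripper_width: 0.274
```

play_rows:
  commands:
    - {"fingers":1,"tx":0.002,"ty":0,"tz":0,"ax":0,"ay":0,"az":0}
    - {"fingers":1,"tx":0.005,"ty":0,"tz":0,"ax":0,"ay":0,"az":0}
    - {"fingers":1,"tx":0.008,"ty":0,"tz":0,"ax":0,"ay":0,"az":0}
    - {"fingers":1,"tx":0.01,"ty":0,"tz":0,"ax":0,"ay":0,"az":0}
    - {"fingers":1,"tx":0.01,"ty":0,"tz":0,"ax":0,"ay":0,"az":0}

```text
time_s: 10.38
tcp_pos: [0.5553, 0.2207, 0.1285]
ee_rot: [[-0.001, -0.974, 0.225], [0.0, 0.225, 0.974], [-1.0, 0.001, 0.0]]
wrist_force: [-0.4, -0.0, -5.0]
gripper_width: 0.272
```

play_rows:
  commands:
    - {"fingers":1,"tx":0.002,"ty":0,"tz":0,"ax":0,"ay":0,"az":0}
    - {"fingers":1,"tx":0.004,"ty":0,"tz":0,"ax":0,"ay":0,"az":0}
    - {"fingers":1,"tx":0.005,"ty":0,"tz":0,"ax":0,"ay":0,"az":0}
    - {"fingers":1,"tx":0.005,"ty":0,"tz":0,"ax":0,"ay":0,"az":0}
    - {"fingers":1,"tx":0.005,"ty":0,"tz":0,"ax":0,"ay":0,"az":0}

```text
time_s: 10.8
tcp_pos: [0.5556, 0.2208, 0.1256]
ee_rot: [[0.001, -0.974, 0.225], [0.001, 0.225, 0.974], [-1.0, -0.0, 0.001]]
wrist_force: [-1.1, -1.0, -0.5]
gripper_width: 0.272
```

Weight is off (force −5 → −0.5 N) at the expected height, so the foot is on the deck. Release.

play_rows:
  commands:
    - {"fingers":-1,"tx":0,"ty":0,"tz":0,"ax":0,"ay":0,"az":0}
    - {"fingers":-1,"tx":0,"ty":0,"tz":0,"ax":0,"ay":0,"az":0}
    - {"fingers":-1,"tx":0,"ty":0,"tz":0,"ax":0,"ay":0,"az":0}
    - {"fingers":-1,"tx":0,"ty":0,"tz":0,"ax":0,"ay":0,"az":0}
    - {"fingers":-1,"tx":0,"ty":0,"tz":0,"ax":0,"ay":0,"az":0}

```text
time_s: 11.22
tcp_pos: [0.5557, 0.221, 0.1255]
ee_rot: [[0.001, -0.974, 0.225], [0.001, 0.225, 0.974], [-1.0, -0.001, 0.001]]
wrist_force: [-0.9, -0.6, 0.4]
gripper_width: 0.564
```

play_rows:
  commands:
    - {"fingers":-1,"tx":-0.04,"ty":0,"tz":0,"ax":0,"ay":0,"az":0}
    - {"fingers":-1,"tx":-0.09,"ty":0,"tz":0,"ax":0,"ay":0,"az":0}
    - {"fingers":-1,"tx":-0.12,"ty":0,"tz":0,"ax":0,"ay":0,"az":0}
    - {"fingers":-1,"tx":-0.14,"ty":0,"tz":0,"ax":0,"ay":0,"az":0}
    - {"fingers":1,"tx":-0.14,"ty":0,"tz":0,"ax":0,"ay":0,"az":0}

```text
time_s: 11.63
tcp_pos: [0.5574, 0.2217, 0.2348]
ee_rot: [[0.008, -0.974, 0.224], [0.005, 0.224, 0.974], [-1.0, -0.007, 0.006]]
wrist_force: [0.0, 0.3, 0.3]
gripper_width: 0.896
```

```bash
python3 - <<'E'
from h import *
import pickle
s=r.sense();c=viewer.capture('wrist');pickle.dump((c,s),open('w5.pkl','wb'))
i=cv2.convertScaleAbs(c['image'][:,:,::-1],alpha=2,beta=20)
a=cv2.resize(i[20:270,200:430],None,fx=2.4,fy=2.4,interpolation=cv2.INTER_CUBIC)
cv2.imwrite('pics/w5z.png',a);cmd([.5236,.0819,.20],down(167))
E
```

```text
shift [ 0.0422  0.0007 -0.1911] turn [0.     0.0013 0.001 ]
```

View pics/w5z.png

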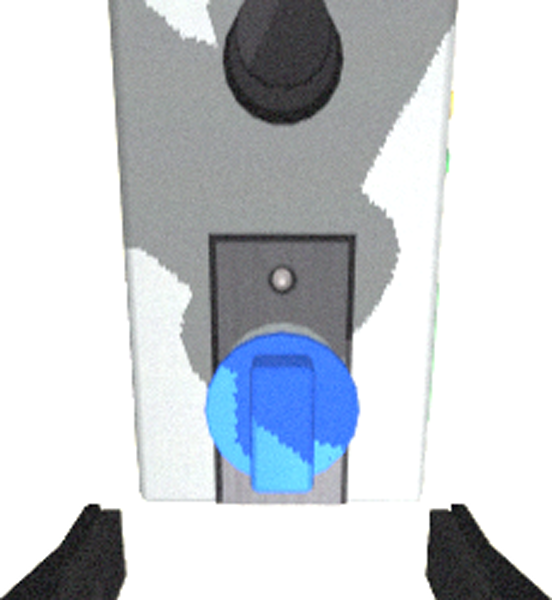

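The foot sits evenly in the deck's dark recess with the peg concentric in its hole at crop (283,278). The plunger lies in line at crop (283,65). On to the plunger, closing the fingers.

play_rows:
  commands:
    - {"fingers":1,"tx":0,"ty":0.0007,"tz":-0.05,"ax":0,"ay":0,"az":0}
    - {"fingers":1,"tx":0.01,"ty":0.0007,"tz":-0.1,"ax":0,"ay":0,"az":0}
    - {"fingers":1,"tx":0.02,"ty":0.0007,"tz":-0.15,"ax":0,"ay":0,"az":0}
    - {"fingers":1,"tx":0.03,"ty":0.0007,"tz":-0.18,"ax":0,"ay":0,"az":0}
    - {"fingers":1,"tx":0.04,"ty":0.0007,"tz":-0.191,"ax":0,"ay":0,"az":0}

```text
time_s: 12.1
tcp_pos: [0.5206, 0.0783, 0.1983]
ee_rot: [[-0.003, -0.974, 0.228], [-0.001, 0.228, 0.974], [-1.0, 0.003, -0.001]]
wrist_force: [-0.9, 0.2, 0.2]
gripper_width: 0.546
```

play_rows:
  commands:
    - {"fingers":1,"tx":0.01,"ty":0,"tz":0,"ax":0,"ay":0,"az":0}
    - {"fingers":1,"tx":0.03,"ty":0,"tz":0,"ax":0,"ay":0,"az":0}
    - {"fingers":1,"tx":0.05,"ty":0,"tz":0,"ax":0,"ay":0,"az":0}
    - {"fingers":1,"tx":0.06,"ty":0,"tz":0,"ax":0,"ay":0,"az":0}
    - {"fingers":1,"tx":0.06,"ty":0,"tz":0,"ax":0,"ay":0,"az":0}

```text
time_s: 12.52
tcp_pos: [0.5217, 0.0818, 0.1524]
ee_rot: [[-0.005, -0.974, 0.224], [-0.001, 0.224, 0.975], [-1.0, 0.004, -0.002]]
wrist_force: [-0.5, -0.2, 0.4]
gripper_width: 0.17
```

play_rows:
  commands:
    - {"fingers":1,"tx":0,"ty":0,"tz":0,"ax":0,"ay":0,"az":0}
    - {"fingers":1,"tx":0,"ty":0,"tz":0,"ax":0,"ay":0,"az":0}
    - {"fingers":1,"tx":0,"ty":0,"tz":0,"ax":0,"ay":0,"az":0}
    - {"fingers":1,"tx":0,"ty":0,"tz":0,"ax":0,"ay":0,"az":0}
    - {"fingers":1,"tx":0,"ty":0,"tz":0,"ax":0,"ay":0,"az":0}

```text
time_s: 12.93
tcp_pos: [0.523, 0.0815, 0.1557]
ee_rot: [[0.001, -0.974, 0.225], [0.001, 0.225, 0.974], [-1.0, -0.001, 0.001]]
wrist_force: [0.6, 0.1, -0.7]
gripper_width: 0.002
```

```bash
python3 - <<'E'
from h import *
s=r.sense();c=viewer.capture('wrist')
i=cv2.convertScaleAbs(c['image'][:,:,::-1],alpha=2,beta=20)
cv2.imwrite('pics/w6z.png',cv2.resize(i[100:350,200:430],None,fx=2.4,fy=2.4,interpolation=cv2.INTER_CUBIC))
cmd([.5236,.0819,.113],down(167));print(s['tcp_pos'])
E
```

```text
shift [ 0.0568 -0.0007  0.0007] turn [-0.      0.0004  0.0002]
[0.523  0.0815 0.1557]
```

View pics/w6z.png

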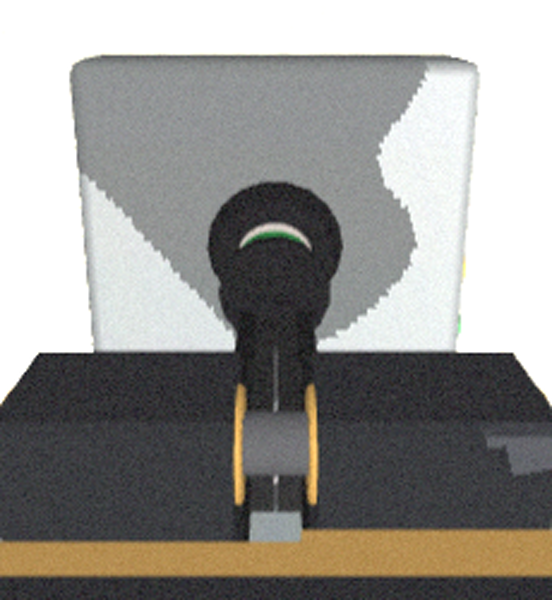

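The closed fingers are centred over the black cap (crop (272,290)), and slivers of the white and green bands are visible. Descend to contact in steps.

play_rows:
  commands:
    - {"fingers":1,"tx":0.02,"ty":0,"tz":0,"ax":0,"ay":0,"az":0}
    - {"fingers":1,"tx":0.036,"ty":0,"tz":0,"ax":0,"ay":0,"az":0}
    - {"fingers":1,"tx":0.046,"ty":0,"tz":0,"ax":0,"ay":0,"az":0}
    - {"fingers":1,"tx":0.05,"ty":0,"tz":0,"ax":0,"ay":0,"az":0}
    - {"fingers":1,"tx":0.05,"ty":0,"tz":0,"ax":0,"ay":0,"az":0}

```text
time_s: 13.4
tcp_pos: [0.5225, 0.0812, 0.117]
ee_rot: [[-0.001, -0.974, 0.225], [-0.0, 0.225, 0.974], [-1.0, 0.001, -0.0]]
wrist_force: [-0.4, 0.5, 0.1]
gripper_width: 0.004
```

play_rows:
  commands:
    - {"fingers":1,"tx":0,"ty":0,"tz":0,"ax":0,"ay":0,"az":0}
    - {"fingers":1,"tx":0.002,"ty":0,"tz":0,"ax":0,"ay":0,"az":0}
    - {"fingers":1,"tx":0.004,"ty":0,"tz":0,"ax":0,"ay":0,"az":0}
    - {"fingers":1,"tx":0.006,"ty":0,"tz":0,"ax":0,"ay":0,"az":0}
    - {"fingers":1,"tx":0.006,"ty":0,"tz":0,"ax":0,"ay":0,"az":0}

```text
time_s: 13.82
tcp_pos: [0.523, 0.0814, 0.1134]
ee_rot: [[0.001, -0.974, 0.225], [0.001, 0.225, 0.974], [-1.0, -0.001, 0.001]]
wrist_force: [-1.1, 0.6, 3.1]
gripper_width: 0.003
```

play_rows:
  commands:
    - {"fingers":1,"tx":0.002,"ty":0,"tz":0,"ax":0,"ay":0,"az":0}
    - {"fingers":1,"tx":0.004,"ty":0,"tz":0,"ax":0,"ay":0,"az":0}
    - {"fingers":1,"tx":0.004,"ty":0,"tz":0,"ax":0,"ay":0,"az":0}
    - {"fingers":1,"tx":0.004,"ty":0,"tz":0,"ax":0,"ay":0,"az":0}

```text
time_s: 14.15
tcp_pos: [0.523, 0.0815, 0.1104]
ee_rot: [[0.001, -0.974, 0.225], [0.001, 0.225, 0.974], [-1.0, -0.001, 0.001]]
wrist_force: [-0.2, -0.3, 4.4]
gripper_width: 0.005
```

Contact at TCP z ≈ 0.113 as predicted, and the spring force matches. Press the remaining 12.4 mm smoothly.

play_rows:
  commands:
    - {"fingers":1,"tx":0.003,"ty":0,"tz":0,"ax":0,"ay":0,"az":0}
    - {"fingers":1,"tx":0.006,"ty":0,"tz":0,"ax":0,"ay":0,"az":0}
    - {"fingers":1,"tx":0.009,"ty":0,"tz":0,"ax":0,"ay":0,"az":0}
    - {"fingers":1,"tx":0.0115,"ty":0,"tz":0,"ax":0,"ay":0,"az":0}
    - {"fingers":1,"tx":0.0125,"ty":0,"tz":0,"ax":0,"ay":0,"az":0}

```text
time_s: 14.57
tcp_pos: [0.523, 0.0814, 0.1011]
ee_rot: [[0.001, -0.974, 0.225], [0.001, 0.225, 0.974], [-1.0, -0.001, 0.001]]
wrist_force: [-0.7, 0.2, 8.5]
gripper_width: 0.005
```

play_rows:
  commands:
    - {"fingers":1,"tx":0.0015,"ty":0,"tz":0,"ax":0,"ay":0,"az":0}
    - {"fingers":1,"tx":0.003,"ty":0,"tz":0,"ax":0,"ay":0,"az":0}
    - {"fingers":1,"tx":0.004,"ty":0,"tz":0,"ax":0,"ay":0,"az":0}
    - {"fingers":1,"tx":0.004,"ty":0,"tz":0,"ax":0,"ay":0,"az":0}
    - {"fingers":1,"tx":0.004,"ty":0,"tz":0,"ax":0,"ay":0,"az":0}

```text
time_s: 14.98
tcp_pos: [0.5231, 0.0815, 0.0986]
ee_rot: [[0.001, -0.974, 0.224], [0.0, 0.224, 0.974], [-1.0, -0.001, 0.001]]
wrist_force: [-1.0, 0.2, 9.7]
gripper_width: 0.003
```

play_rows:
  commands:
    - {"fingers":1,"tx":0,"ty":0,"tz":0,"ax":0,"ay":0,"az":0}
    - {"fingers":1,"tx":0,"ty":0,"tz":0,"ax":0,"ay":0,"az":0}
    - {"fingers":1,"tx":0,"ty":0,"tz":0,"ax":0,"ay":0,"az":0}
    - {"fingers":1,"tx":0,"ty":0,"tz":0,"ax":0,"ay":0,"az":0}

```text
time_s: 15.32
tcp_pos: [0.523, 0.0814, 0.0986]
ee_rot: [[0.001, -0.974, 0.225], [0.001, 0.225, 0.974], [-1.0, -0.001, 0.001]]
wrist_force: [-1.8, 0.6, 9.3]
gripper_width: 0.007
```

```bash
python3 - <<'E'
from h import *
s=r.sense();print(s['tcp_pos'],s['wrist_force'],s['time_s'])
w=viewer.capture('wrist')['image'];c=viewer.capture('scene')['image']
f=lambda i,a,b,k:cv2.resize(cv2.convertScaleAbs(i[a:a+60*4//k,b:b+100*4//k,::-1],alpha=2,beta=15),(800,480) if k==4 else None,fx=1,fy=1,interpolation=cv2.INTER_CUBIC)
A=cv2.resize(w[130:270,240:390],(300,280),interpolation=cv2.INTER_CUBIC);B=cv2.resize(c[80:250,250:450],(800,300*680//300)[:1]+(680,),interpolation=cv2.INTER_CUBIC)[:,:500*1]
B=cv2.resize(c[110:250,285:435],(490,457),interpolation=cv2.INTER_CUBIC)
o=np.zeros((457,790,3),np.uint8);o[:280,:300]=A;o[:,300:]=B
cv2.imwrite('pics/fin.png',cv2.convertScaleAbs(o[:,:,::-1],alpha=2,beta=15))
E
```

```text
[0.523  0.0814 0.0986] [-1.7977  0.6225  9.3426] 15.3167
```

View pics/fin.png

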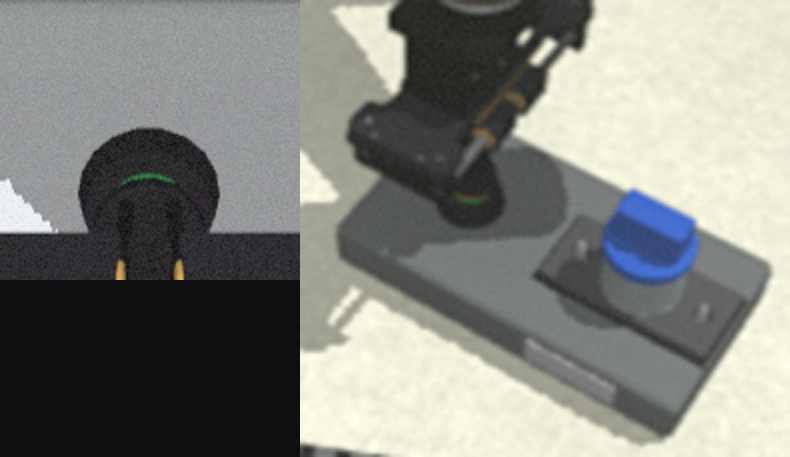

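The last picture shows the white band gone, with green still visible under the red. The foot is flat with both pegs through it. Travel is about 14.5–15 mm with the force steady at 9.3 N, so I'll hand in.

```bash
python3 -c "
from station import job;print(job.finish_job())"
```

```text
the job is handed in; nothing more can be done
None
```

I put the jar on the mixer with both holes over the pegs and let go. Then I pressed the plunger about 14.5–15 mm with closed fingers and handed the job in at about 15.4 s, still holding it there.

- **Jar:** the last scene picture shows the foot lying flat with a peg through each hole. While I lowered it, its weight came off the gripper at the expected height.
- **Plunger:** the fingers met the cap at the predicted height, with about 3 N. At the end the push was steady at 9.3 N, close to the stated 9 N at 15 mm. The pictures show the white band gone and green and red still showing. They are too coarse to measure exactly how much green is left.
- **Bystanders:** I never touched the sprayer, meter or vial on purpose, and nothing in the force readings suggests a bump. I did not re-measure their positions at the end.
- **Disagreement:** the wrist camera measured lengths about 1.5% short. I allowed for that and checked the alignment by looking at a peg through its hole before lowering the jar.

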